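Stack a second rack of wet painted eyes on spacer sticks

ROBOT

A 7-joint arm with a two-finger parallel gripper is mounted at the origin on the work surface. World frame = base frame: x ahead of the robot, y to its left, z up, the work surface at z = 0. Lengths are in m, angles in rad, forces in N, time in s.
With the tool pointing down it reaches from about 0.425 to 1.025 m from the base axis. Payload 9.4 kg.
Tool frame: the origin (TCP) lies at the very end of the fingers, on their centre line; the grasp point (between the pads) lies 19 mm behind it; z points along the fingers, y is the line along which they close (so a half turn about z gives the same grasp; the last joint's range is limited). The gripper opens to 93 mm and grips with 3 to 60 N. Pads are 15 mm wide; open, the fingers measure 128 mm over their backs; the gripper's body (75 mm by 188 mm) begins 65 mm behind the grasp point.
Start: joints at [-1.284, 0.599, -0.003, 1.599, 0.002, 0.943, -0.08], TCP at [0.258, 0.678, 0.219] pointing down, gripper open.
Joint ranges: [-2.57, 2.57], [-0.35, 1.97], [-1.29, 1.29], [0.11, 2.56], [-1.05, 4.19], [0.11, 1.86], [-2.63, 2.63]. Speed limits (rad/s): [2.22, 2.22, 3.01, 3.01, 3.14, 3.14, 3.14].

INTERFACE

Orientations are given as a unit quaternion [w, x, y, z].
In Python, from plant import get_obs, snapshot, camera_model, hand_in, search_frame, masks_of gives the robot as it stands.
- The arm moves only by the tool carry_out, never from a script. Its argument "commands" is a list of rows, each an object of numbers: "tx", "ty", "tz": the shift along the tool's x, y, z each as a share of 0.06 m, from -1 to 1; "wx", "wy", "wz": the turn, a rotation vector about the tool's x, y, z each as a share of pi/2 rad, from -1 to 1; "fingers": the closure, from -1 (fully open) to 1 (shut). In form: [{"tx": .., "ty": .., "tz": .., "wx": .., "wy": .., "wz": .., "fingers": ..}, ...]. A call has 1 to 20 rows; each row shifts and turns the commanded pose from where the row before left it, along the tool's axes as they then stand; what a row does not reach is not made up. A row lasts 1/8 s, in which the tool goes at most 62.5 mm and 10.7 degrees, less where a joint would pass 70% of its speed; a pose out of reach is approached as far as the arm can. A call with a number of a shift or a turn outside -1 to 1 is refused whole. A call with a gripper value outside its range is refused whole. The fingers move at their own pace and stop on an object; "newtons" is the grip in N (left out, the last holds). Time passes only in rows, so rows that do not move let the fingers close. It gives the time, the measured TCP pose, the force, the opening and the grip force at its end, in the units of the state.
- get_obs(): the state, without advancing time (a new reading comes with each control period).
- snapshot(name): name is "side" or "top" or "wrist"; returns the picture (400x640x3 uint8, red, green, blue); there is no depth.
- camera_model(name): a dict with "intrinsics" (3x3 intrinsics, pixels), "dist_coeffs" ([k1, k2, p1, p2, k3] as OpenCV has them; the pictures are not rectified), "R" (3x3) and "t" (3): a world point X has camera coordinates R X + t. Camera axes: x right, y down, z forward; pixel columns grow to the right and rows downward; lengths in m; the calibration is good to about 2 mm. A picture is of the moment at which its call begins: read the wrist's pose just before it. camera_model takes no time and is no camera call; for the wrist camera it gives the pose at the moment of the call.
- hand_in(): hands the job in; it is judged then, once.
Trained networks look in the newest picture that a camera, given by its name, has taken for a name from the list of things; names that differ only in an ending like _2 or _b are one class to them, and where a whole thing is asked for, a point or a joint stands for the part that bears it (a point fixed in the world has none). Each returns a list of dicts, best first, with "confidence" (0 to 1); they miss things now and then, are a little off and sometimes report something else, mostly with a low value. They report only what shows in the picture. A call takes as long as a camera call.
- search_frame(camera, query): "pixel" ([column, row] in pixels, amid what is visible of it).
- masks_of(camera, query): "region" (400x640 bool, what is visible of it) and "pixel" ([column, row] in pixels, amid what is visible of it).
The state is a dict: "time_s": time; "qpos": joint angles; "joint_velocities": joint speeds; "joint_torque": joint torques, N m; "ee_pos": TCP position; "ee_rot": TCP orientation; "contact_force": force on the tool from outside, world axes, zero at the start; "wrist_torque": the same for the moment, N m; "gripper_width": opening from 0.0 (shut) to 1.0 (fully open); "grip_force": force on a finger pad.
Only numpy, scipy, OpenCV 4.12 (cv2) and the standard library are available. Lean on these libraries where they do the work, as an engineer would, in place of code of your own. Each camera call takes 0.05 s, during which the arm holds its last target. There are 200 camera calls.

TASK

The painted eyes on both boards are still wet: touch none of them, with anything. Lay the two orange spacer sticks crosswise on the bare wooden board, one on each bare end beyond the eyes and square to the board, then lay the blue board, eyes up, on the two sticks so that it lies straight above the lower board; set it down, do not drop it. Leave the thin dark strip (too low to clear the eyes), the jar and the scissors where they are.

Things in the scene. Friction and masses are not known exactly. Their poses are not given: they have to be found in the camera images.
- lower: Bottom layer: bare light-wood board, 200 (x) x 54 (y) x 14 mm, fixed to the bench. Origin: centre of its underside, on the bench. Two black round holders (30 mm diameter, 10 mm high above its top) stand at x = -20 and +20 mm, each with a wet eye. Beyond 35 mm either side of the centre it is bare: spacers go there, best 75 to 80 mm out; fingers opened wide there can hit the holders or eyes.
- lower_eyes: The two wet eyes (white domes, green irises) of the bottom board, fixed to it: 24 mm diameter balls half sunk in the holders, their tops 22 mm above the board's top (36 mm above the bench), at x = -20 and +20 mm. Origin: centre of the lower board's top face; axes as the board's.
- upper: Second layer: loose blue board, 200 (its x) x 54 (its y) x 14 mm, 0.13 to 0.23 kg, with the same holders and eyes on top. Origin: centre of its underside. It starts on the grey stand, its underside 41 mm above the bench. Its long edges are free to be pinched across the 54 mm width at mid-length; the eyes stand up to 22 mm above its top face.
- upper_eyes: The two wet eyes (white domes, copper irises) on the blue board, fixed to it, at x = -20 and +20 mm, tops 22 mm above its top face. Origin: centre of the blue board's top face; axes as the board's.
- stand: Fixed grey stand under the blue board: base plate 200 x 90 x 6 mm with two cross bearers, 22 mm wide, 80 mm long in y, tops 41 mm above the bench, at x = -75 and +75 mm; between them (128 mm) there is free room beside and below the board. Origin: centre of its underside.
- spacer_a: Orange spacer stick, loose, 28 (its x) x 120 (its y) x 28 mm, 60 g. Origin: centre of its underside; starts on the cork mat, 3 mm above the bench. Grip it across the 28 mm width.
- spacer_b: Second orange spacer stick, same as the first; the two are interchangeable.
- thin_strip: Bystander: dark wooden strip 28 (its x) x 120 (its y) x 12 mm lying on the mat beside the spacers, loose; leave it. Origin: centre of its underside.
- mat: Cork mat 300 x 190 x 3 mm, fixed, under the spacers and the strip. Origin: centre of its underside.
- jar: Bystander: small closed glass jar with yellow cap, 48 mm diameter, 55 mm high, beyond the boards. Origin: centre of its underside.
- scissors: Bystander: scissors with orange handles, about 165 mm long, 10 mm high, flat on the bench beyond the boards. Origin: on the bench at the pivot.

How it is judged:
On the way, in this order (a step that is already met when the one before it is completed fails the run):
1. both orange spacers lie across the lower board, one on each bare end, and are let go (y of spacer_a in the frame of lower between -0.03 and 0.03 m and z of spacer_a in the frame of lower between 0.011 and 0.017 m and angle between the y axis of each of spacer_a, spacer_b and the y axis of lower, either way round below 0.2 rad and angle between each of spacer_a, spacer_b's own z axis and vertical below 0.06 rad and y of spacer_b in the frame of lower between -0.03 and 0.03 m and z of spacer_b in the frame of lower between 0.011 and 0.017 m and ((x of spacer_a in the frame of lower between 0.05 and 0.09 m and x of spacer_b in the frame of lower between -0.09 and -0.05 m) or (x of spacer_a in the frame of lower between -0.09 and -0.05 m and x of spacer_b in the frame of lower between 0.05 and 0.09 m)) and contact force between the fingers and spacer_a below 0.1 N and contact force between the fingers and spacer_b below 0.1 N), for 0.2 s.
2. the blue board rests on both spacers above the lower board (x of upper in the frame of lower between -0.025 and 0.025 m and y of upper in the frame of lower between -0.02 and 0.02 m and z of upper in the frame of lower between 0.039 and 0.046 m and angle between the x axis of upper and the x axis of lower, either way round below 0.15 rad and angle between upper's own z axis and vertical below 0.06 rad and contact force between upper and spacer_a above 0.1 N and contact force between upper and spacer_b above 0.1 N and linear speed of upper below 0.02 m/s), for 0.2 s.
At the end, for the whole second after the job is handed in: A spacer flat on each end of the lower board: 50-90 mm from its centre, within 30 mm of its centre line, square within 0.2 rad. Blue board at rest on both, level within 0.06 rad, underside 39-46 mm above the lower board's, centred within 25 mm along, 20 mm across, parallel within 0.15 rad (all of step 2 and y of spacer_a in the frame of lower between -0.03 and 0.03 m and z of spacer_a in the frame of lower between 0.011 and 0.017 m and angle between the y axis of each of spacer_a, spacer_b and the y axis of lower, either way round below 0.2 rad and angle between each of spacer_a, spacer_b's own z axis and vertical below 0.06 rad and y of spacer_b in the frame of lower between -0.03 and 0.03 m and z of spacer_b in the frame of lower between 0.011 and 0.017 m and ((x of spacer_a in the frame of lower between 0.05 and 0.09 m and x of spacer_b in the frame of lower between -0.09 and -0.05 m) or (x of spacer_a in the frame of lower between -0.09 and -0.05 m and x of spacer_b in the frame of lower between 0.05 and 0.09 m)) and linear speed of each of spacer_a, spacer_b below 0.02 m/s); the robot touches nothing.
It fails at once if something touches a wet eye (over 0.5 N) (contact force between any of lower_eyes, upper_eyes and anything else above 0.5 N).
It fails at once if the blue board is dropped (moves faster than 0.45 m/s with no finger on it) (linear speed of upper above 0.45 m/s and contact force between the fingers and upper below 0.1 N).
It fails at once if the thin strip, the jar or the scissors are moved more than 25 mm (distance of any of thin_strip, jar, scissors from where it was at the start of the episode above 0.025 m).
It also fails if it takes over 72 s, if anything falls off the work surface, if the arm or the gripper's body presses on something with over 40 N, if the wrist force passes 120 N, or if a joint passes its speed limit or range.

## Working session

There is one attempt and no reset: what is moved stays moved. The work goes in short steps, Python scripts to look and compute and a tool call to move; the robot and the scene stay as the last step left them, time stands still between calls to the robot, and variables do not carry over. Pictures are saved under pics/ and viewed, at most 10 in all, crops included, and the job is handed in when it is done.

Besides the shell and the picture viewer there is one more tool, called after "Emit:" by a JSON object that holds its "api" and its "payload". carry_out: Moves the arm, as the interface text tells. Its arguments: {"type":"object","properties":{"commands":{"type":"array"},"newtons":{"type":"number"}},"required":["commands"]}

```bash
ls; mkdir -p pics; cat > h.py <<'E'
import numpy as np, cv2
from plant import *
def ray(cam,px):
    K=np.array(cam["intrinsics"]);d=np.array(cam["dist_coeffs"]);R=np.array(cam["R"]);t=np.array(cam["t"])
    u=cv2.undistortPoints(np.array(px,float).reshape(-1,1,2),K,d).reshape(-1,2)
    D=np.c_[u,np.ones(len(u))]@R
    return -R.T@t,D
def onz(cam,px,z):
    C,D=ray(cam,px)
    return C+D*((z-C[2])/D[:,2])[:,None]
def rect(cam,mask,z):
    c,_=cv2.findContours(mask.astype(np.uint8),cv2.RETR_EXTERNAL,cv2.CHAIN_APPROX_NONE)
    c=max(c,key=cv2.contourArea).reshape(-1,2)
    P=onz(cam,c,z)[:,:2]
    r=cv2.minAreaRect((P*1000).astype(np.float32))
    return r
def save(name,fn):
    im=snapshot(name); cv2.imwrite("pics/"+fn,im[:,:,::-1]); return im
E
python3 - <<'E'
from h import *
a=save("top","top0.png"); 
cam=camera_model("top")
C,_=ray(cam,[[320,200]]);print("cam",C)
Z=dict(lower=.014,upper=.055,spacer_a=.031,thin_strip=.015,jar=.055,scissors=.01,stand=.041,lower_eyes=.036,upper_eyes=.077,mat=.003)
for n,z in Z.items():
    for m in masks_of("top",n)[:3]:
        print(n,round(m["confidence"],2),np.round(m["pixel"]),np.round(onz(cam,[m["pixel"]],z)[0],3),m["region"].sum(),rect(cam,m["region"],z) if m["region"].any() else None)
b=save("side","side0.png")
cv2.imwrite("pics/both0.png",np.vstack([a,b])[:,:,::-1][::1])
print(get_obs())
E
```

```text
pics
cam [ 0.41890412 -0.01033284  0.93907943]
lower 0.74 [321. 236.] [0.513 0.004 0.014] 2268 ((515.7224731445312, 3.5871734619140625), (202.0805206298828, 57.88228225708008), 14.999943733215332)
upper 0.66 [454. 244.] [ 0.495 -0.28   0.055] 2449 ((496.60833740234375, -289.0472412109375), (57.35075759887695, 200.5563201904297), 85.62030029296875)
spacer_a 0.92 [190. 274.] [0.425 0.285 0.031] 754 ((422.4209899902344, 279.1123046875), (27.745206832885742, 124.23482513427734), 0.953345000743866)
spacer_a 0.82 [190. 239.] [0.502 0.291 0.031] 761 ((502.4563903808594, 289.31011962890625), (30.34098243713379, 121.97337341308594), 3.7274961471557617)
thin_strip 0.59 [195. 195.] [0.604 0.29  0.015] 659 ((593.4949951171875, 288.2930908203125), (30.743911743164062, 119.22755432128906), 5.782629489898682)
scissors 0.6 [282. 118.] [0.79 0.1  0.01] 783 ((764.6240234375, 106.80517578125), (168.23194885253906, 81.02286529541016), 2.360668420791626)
stand 0.7 [437. 249.] [ 0.484 -0.247  0.041] 1380 ((492.1629943847656, -246.56407165527344), (36.87553024291992, 191.94784545898438), 85.72828674316406)
[... 522 characters left out ...]
47243,  1.59941272,  0.00179991,
        0.94289248, -0.07978236]), 'joint_velocities': array([-2.04279085e-04,  1.71796123e-03,  3.62500695e-04, -1.55325958e-03,
       -1.38561044e-03, -4.42593864e-05, -2.34539601e-04]), 'joint_torque': array([ 1.35901578e-04, -7.64405465e+01,  1.49571028e+00, -2.52602613e+01,
       -5.22953155e-02,  1.07688998e-02,  1.21977373e-04]), 'ee_pos': array([0.25799024, 0.67753755, 0.21859974]), 'ee_rot': array([ 2.92928624e-05,  1.80885402e-01,  9.83504179e-01, -1.78602624e-05]), 'contact_force': array([-0.00057766,  0.18185993, -0.47067924]), 'wrist_torque': array([-0.0227069 ,  0.02247766, -0.03680709]), 'grip_force': 0.0, 'gripper_width': 0.9986374564862791}
```

View pics/top0.png

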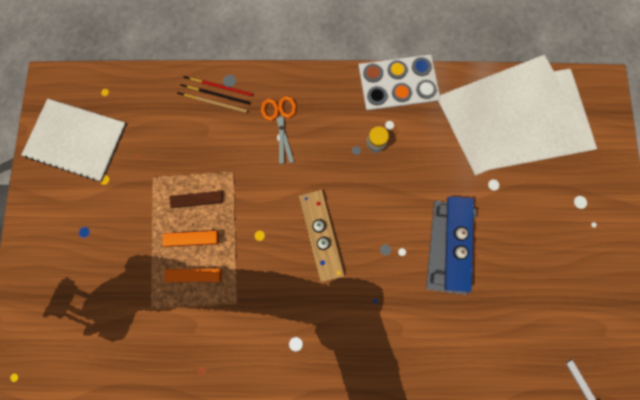

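View pics/side0.png

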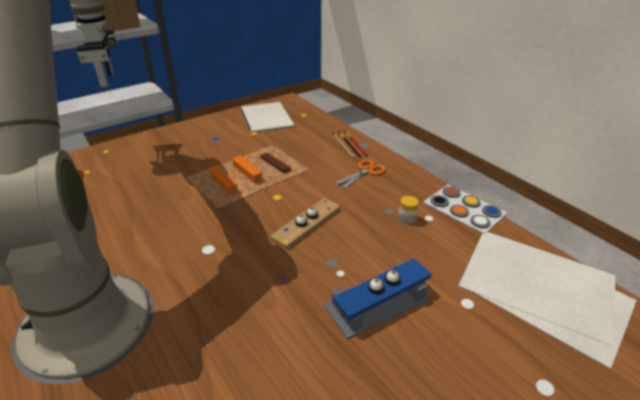

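The top picture shows the spacers at about (190,274) and (190,239), with the strip at (195,195). The wooden board is at (321,236), tilted about 15°, and the blue board is on its stand at (460,244). The side view agrees. Next I turn the tool and go above the spacers.

Emit:
{"api": "carry_out", "payload": {"commands": [{"wz":0.105,"fingers":-0.1},{"wz":0.105,"fingers":-0.1},{"wz":0.105,"fingers":-0.1},{"wz":0.105,"fingers":-0.1},{"wz":0.105,"fingers":-0.1},{"wz":0.105,"fingers":-0.1},{"wz":0.105,"fingers":-0.1},{"tx":-0.84,"ty":0.38,"fingers":-0.1},{"tx":-0.84,"ty":0.38,"fingers":-0.1},{"tx":-0.84,"ty":0.38,"fingers":-0.1},{"tx":-0.84,"ty":0.38,"fingers":-0.1},{"tx":-0.84,"ty":0.38,"fingers":-0.1},{"tx":-0.84,"ty":0.38,"fingers":-0.1},{"tx":-0.84,"ty":0.38,"fingers":-0.1},{"tx":-0.84,"ty":0.38,"fingers":-0.1},{"fingers":-0.1},{"fingers":-0.1},{"fingers":-0.1}], "newtons": 20}}

```text
invalid input at $.commands[0]: expected keys tx, ty, tz, wx, wy, wz, fingers
```

```bash
cat >> h.py <<'E'
def pose():
    o=get_obs();w,x,y,z=o["ee_rot"]
    from scipy.spatial.transform import Rotation as Ro
    return o["ee_pos"],Ro.from_quat([x,y,z,w]).as_matrix(),o
def goto(p,yaw):
    "print shift (mm, tool axes after turn) and wz turn deg to reach p with tool y at yaw deg (mod 180)"
    P,R,o=pose();cur=np.degrees(np.arctan2(R[1,1],R[0,1]))
    turn=-((yaw-cur+90)%180-90)
    a=np.radians(cur-turn);Y=np.array([np.cos(a),np.sin(a)]);X=np.array([-Y[1],Y[0]])
    d=np.array(p)-P
    print("pose",np.round(P,4),"yaw",round(cur,2),"turn",round(turn,2),"shift tx,ty,tz mm",np.round([d[:2]@X*1000,d[:2]@Y*1000,-d[2]*1000],1),"in shares",np.round([turn/90,d[:2]@X/.06,d[:2]@Y/.06,-d[2]/.06],2))
def look(cam_name,names,fn=None):
    if fn: save(cam_name,fn)
    else: snapshot(cam_name)
    cam=camera_model(cam_name)
    for n,z in names.items():
        for m in masks_of(cam_name,n)[:3]:
            if m["region"].any():
                r=rect(cam,m["region"],z);print(n,round(m["confidence"],2),np.round(m["pixel"]),np.round(r[0],1),np.round(r[1],1),round(r[2],1))
E
python3 - <<'E'
from h import *
print(pose()[0],pose()[2]["gripper_width"])
look("wrist",dict(spacer_a=.031,thin_strip=.015),"w1.png")
cam=camera_model("wrist");print(ray(cam,[[320,200]]))
goto([.422,.281,.03],2)
E
```

```text
[0.25799024 0.67753755 0.21859974] 0.9986374564862791
(array([0.19508532, 0.70142703, 0.38426209]), array([[ 0.22943325, -0.09862467, -0.96838679]]))
pose [0.258  0.6776 0.2187] yaw 69.16 turn 67.16 shift tx,ty,tz mm [-402.   150.1  188.7] in shares [ 0.75 -6.7   2.5   3.14]
```

View pics/w1.png

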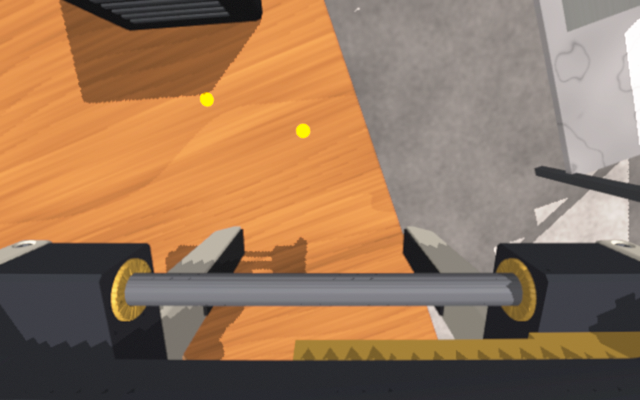

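The move was refused because every row needs all the keys. The wrist picture shows the fingers at the bottom (columns 160–480) and no parts yet.

Emit:
{"api": "carry_out", "payload": {"commands": [{"tx":0,"ty":0,"tz":0,"wx":0,"wy":0,"wz":0.105,"fingers":-0.1},{"tx":0,"ty":0,"tz":0,"wx":0,"wy":0,"wz":0.105,"fingers":-0.1},{"tx":0,"ty":0,"tz":0,"wx":0,"wy":0,"wz":0.105,"fingers":-0.1},{"tx":0,"ty":0,"tz":0,"wx":0,"wy":0,"wz":0.105,"fingers":-0.1},{"tx":0,"ty":0,"tz":0,"wx":0,"wy":0,"wz":0.105,"fingers":-0.1},{"tx":0,"ty":0,"tz":0,"wx":0,"wy":0,"wz":0.105,"fingers":-0.1},{"tx":0,"ty":0,"tz":0,"wx":0,"wy":0,"wz":0.105,"fingers":-0.1},{"tx":-0.84,"ty":0.38,"tz":0,"wx":0,"wy":0,"wz":0,"fingers":-0.1},{"tx":-0.84,"ty":0.38,"tz":0,"wx":0,"wy":0,"wz":0,"fingers":-0.1},{"tx":-0.84,"ty":0.38,"tz":0,"wx":0,"wy":0,"wz":0,"fingers":-0.1},{"tx":-0.84,"ty":0.38,"tz":0,"wx":0,"wy":0,"wz":0,"fingers":-0.1},{"tx":-0.84,"ty":0.38,"tz":0,"wx":0,"wy":0,"wz":0,"fingers":-0.1},{"tx":-0.84,"ty":0.38,"tz":0,"wx":0,"wy":0,"wz":0,"fingers":-0.1},{"tx":-0.84,"ty":0.38,"tz":0,"wx":0,"wy":0,"wz":0,"fingers":-0.1},{"tx":-0.84,"ty":0.38,"tz":0,"wx":0,"wy":0,"wz":0,"fingers":-0.1},{"tx":0,"ty":0,"tz":0,"wx":0,"wy":0,"wz":0,"fingers":-0.1},{"tx":0,"ty":0,"tz":0,"wx":0,"wy":0,"wz":0,"fingers":-0.1},{"tx":0,"ty":0,"tz":0,"wx":0,"wy":0,"wz":0,"fingers":-0.1}], "newtons": 20}}

```text
time_s: 3.0
ee_pos: [0.4606, 0.286, 0.2185]
ee_rot: [-0.0, 0.687, 0.726, 0.0]
contact_force: [1.0, 0.3, -0.7]
gripper_width: 0.548
grip_force: 0.0
```

```bash
python3 - <<'E'
from h import *
print(pose()[2]["gripper_width"])
look("wrist",dict(spacer_a=.031,thin_strip=.015),"w2.png")
cam=camera_model("wrist");print(ray(cam,[[320,200]]))
goto([.422,.281,.03],2)
E
```

```text
0.5475453375464452
spacer_a 0.94 [361. 172.] [503.1 292.6] [ 31.5 119.4] 3.1
spacer_a 0.86 [290. 176.] [424.8 283.2] [ 30.4 119.8] 0.3
thin_strip 0.79 [429. 175.] [592.9 291.2] [ 31.  119.8] 7.2
(array([0.45730573, 0.35289247, 0.38413167]), array([[ 0.00216452, -0.25018688, -0.96826714]]))
pose [0.4607 0.2856 0.2185] yaw 3.13 turn 1.13 shift tx,ty,tz mm [ -3.3 -38.8 188.5] in shares [ 0.01 -0.05 -0.65  3.14]
```

View pics/w2.png

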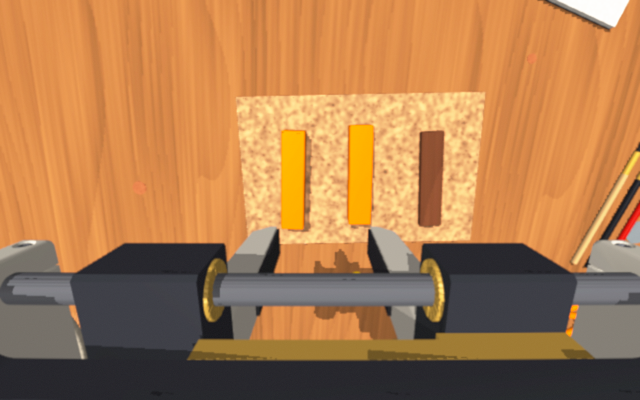

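Both spacers show clearly, at (290,176) and (361,172), 80 mm apart, with the strip at (429,175). I grasp the near one first.

Emit:
{"api": "carry_out", "payload": {"commands": [{"tx":-0.04,"ty":-0.62,"tz":0,"wx":0,"wy":0,"wz":0.031,"fingers":-0.1},{"tx":0,"ty":0,"tz":0,"wx":0,"wy":0,"wz":0,"fingers":-0.1},{"tx":0,"ty":0,"tz":0.8,"wx":0,"wy":0,"wz":0,"fingers":-0.1},{"tx":0,"ty":0,"tz":0.8,"wx":0,"wy":0,"wz":0,"fingers":-0.1},{"tx":0,"ty":0,"tz":0.7,"wx":0,"wy":0,"wz":0,"fingers":-0.1},{"tx":0,"ty":0,"tz":0.6,"wx":0,"wy":0,"wz":0,"fingers":-0.1},{"tx":0,"ty":0,"tz":0.4,"wx":0,"wy":0,"wz":0,"fingers":-0.1},{"tx":0,"ty":0,"tz":0.22,"wx":0,"wy":0,"wz":0,"fingers":-0.1},{"tx":0,"ty":0,"tz":0,"wx":0,"wy":0,"wz":0,"fingers":-0.1},{"tx":0,"ty":0,"tz":0,"wx":0,"wy":0,"wz":0,"fingers":1},{"tx":0,"ty":0,"tz":0,"wx":0,"wy":0,"wz":0,"fingers":1},{"tx":0,"ty":0,"tz":0,"wx":0,"wy":0,"wz":0,"fingers":1},{"tx":0,"ty":0,"tz":0,"wx":0,"wy":0,"wz":0,"fingers":1},{"tx":0,"ty":0,"tz":0,"wx":0,"wy":0,"wz":0,"fingers":1}], "newtons": 20}}

```text
time_s: 4.9
ee_pos: [0.4245, 0.2805, 0.0082]
ee_rot: [0.0, 0.706, 0.709, 0.001]
contact_force: [0.3, -0.0, 7.5]
gripper_width: 0.296
grip_force: 19.9
```

Emit:
{"api": "carry_out", "payload": {"commands": [{"tx":0,"ty":0,"tz":-0.4,"wx":0,"wy":0,"wz":0,"fingers":1},{"tx":0,"ty":0,"tz":-0.8,"wx":0,"wy":0,"wz":0,"fingers":1},{"tx":0,"ty":0,"tz":-0.8,"wx":0,"wy":0,"wz":0,"fingers":1},{"tx":0,"ty":0,"tz":-0.8,"wx":0,"wy":0,"wz":0,"fingers":1},{"tx":0,"ty":0,"tz":-0.4,"wx":0,"wy":0,"wz":-0.082,"fingers":1},{"tx":0,"ty":0,"tz":0,"wx":0,"wy":0,"wz":-0.082,"fingers":1},{"tx":-0.4,"ty":0.03,"tz":0,"wx":0,"wy":0,"wz":0,"fingers":1},{"tx":-0.8,"ty":0.03,"tz":0,"wx":0,"wy":0,"wz":0,"fingers":1},{"tx":-0.8,"ty":0.03,"tz":0,"wx":0,"wy":0,"wz":0,"fingers":1},{"tx":-0.8,"ty":0.03,"tz":0,"wx":0,"wy":0,"wz":0,"fingers":1},{"tx":-0.8,"ty":0.03,"tz":0,"wx":0,"wy":0,"wz":0,"fingers":1},{"tx":-0.8,"ty":0.03,"tz":0,"wx":0,"wy":0,"wz":0,"fingers":1},{"tx":-0.8,"ty":0.03,"tz":0,"wx":0,"wy":0,"wz":0,"fingers":1},{"tx":-0.8,"ty":0.03,"tz":0,"wx":0,"wy":0,"wz":0,"fingers":1},{"tx":-0.5,"ty":0.03,"tz":0,"wx":0,"wy":0,"wz":0,"fingers":1},{"tx":0,"ty":0,"tz":0,"wx":0,"wy":0,"wz":0,"fingers":1},{"tx":0,"ty":0,"tz":0,"wx":0,"wy":0,"wz":0,"fingers":1},{"tx":0,"ty":0,"tz":0,"wx":0,"wy":0,"wz":0,"fingers":1}]}}

```text
time_s: 7.15
ee_pos: [0.5404, -0.0911, 0.1994]
ee_rot: [-0.0, 0.608, 0.794, 0.0]
contact_force: [0.5, 0.4, -0.9]
gripper_width: 0.3
grip_force: 19.9
```

```bash
python3 - <<'E'
from h import *
look("wrist",dict(lower=.014,lower_eyes=.03),"w3.png")
goto([.442,-.016,.1],15)
E
```

```text
lower_eyes 0.71 [316.  93.] [497.5  -1.1] [23.1 22.9] 15.0
pose [ 0.5406 -0.0915  0.1995] yaw 15.06 turn 0.06 shift tx,ty,tz mm [ 98.4 -75.7  99.5] in shares [ 0.    1.64 -1.26  1.66]
```

View pics/w3.png

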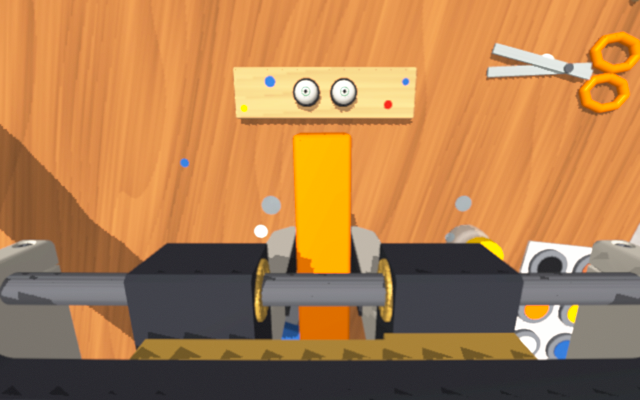

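The board lies with corners at about (234,67), (416,69), (414,117) and (236,117). Its eyes are at (306,92) and (344,92). The held stick sits straight between the fingers, ending at row 134. I project the corners.

```bash
python3 - <<'E'
from h import *
im=cv2.imread("pics/w3.png");cam=camera_model("wrist")
hsv=cv2.cvtColor(im,cv2.COLOR_BGR2HSV)
roi=im[55:130,215:430].astype(int)
m=np.zeros(im.shape[:2],bool)
# bright pale wood
m[55:130,215:430]=(roi[:,:,0]>110)&(roi[:,:,1]>150)
m=cv2.morphologyEx(m.astype(np.uint8),cv2.MORPH_CLOSE,np.ones((9,9)))
x,y=np.where(m.any(0))[0][[0,-1]],np.where(m.any(1))[0][[0,-1]];print(x,y)
print(rect(cam,m,.014))
e=onz(cam,[[306,92],[344,92]],.036);print(e.round(4),e.mean(0))
c=onz(cam,[[234,67],[416,69],[414.5,117],[236,117]],.014);print(c.round(4),c.mean(0))
P,R,_=pose()
s=onz(cam,[[295,134],[351,134]],P[2]+.0235);print("stick end in tool",((s-P)@R).round(4))
s=onz(cam,[[299,235],[350,235]],P[2]+.0235);print("stick near in tool",((s-P)@R).round(4))
E
```

```text
[233 416] [ 67 117]
((516.3948974609375, 4.284702301025391), (198.63487243652344, 52.302490234375), 15.049575805664062)
[[ 0.4983 -0.0022  0.036 ]
 [ 0.536   0.0079  0.036 ]] [0.51714852 0.00284121 0.036     ]
[[ 0.4152  0.0042  0.014 ]
 [ 0.6055  0.0532  0.014 ]
 [ 0.6204  0.0053  0.014 ]
 [ 0.4274 -0.0466  0.014 ]] [0.51712188 0.00400553 0.014     ]
stick end in tool [[ 0.0619 -0.0128 -0.0235]
 [ 0.0619  0.0128 -0.0235]]
stick near in tool [[ 0.0126 -0.012  -0.0235]
 [ 0.0126  0.0134 -0.0235]]
```

Emit:
{"api": "carry_out", "payload": {"commands": [{"tx":0.4,"ty":-0.3,"tz":0,"wx":0,"wy":0,"wz":0,"fingers":1},{"tx":0.8,"ty":-0.65,"tz":0,"wx":0,"wy":0,"wz":0,"fingers":1},{"tx":0.4,"ty":-0.31,"tz":0,"wx":0,"wy":0,"wz":0,"fingers":1},{"tx":0,"ty":0,"tz":0,"wx":0,"wy":0,"wz":0,"fingers":1},{"tx":0,"ty":0,"tz":0.6,"wx":0,"wy":0,"wz":0,"fingers":1},{"tx":0,"ty":0,"tz":0.8,"wx":0,"wy":0,"wz":0,"fingers":1},{"tx":0,"ty":0,"tz":0.8,"wx":0,"wy":0,"wz":0,"fingers":1},{"tx":0,"ty":0,"tz":0.4,"wx":0,"wy":0,"wz":0,"fingers":1},{"tx":0,"ty":0,"tz":0.2,"wx":0,"wy":0,"wz":0,"fingers":1},{"tx":0,"ty":0,"tz":0.1,"wx":0,"wy":0,"wz":0,"fingers":1},{"tx":0,"ty":0,"tz":0.05,"wx":0,"wy":0,"wz":0,"fingers":1},{"tx":0,"ty":0,"tz":0,"wx":0,"wy":0,"wz":0,"fingers":1},{"tx":0,"ty":0,"tz":0,"wx":0,"wy":0,"wz":0,"fingers":1}]}}

```text
time_s: 8.93
ee_pos: [0.4432, -0.0192, 0.023]
ee_rot: [0.0, 0.609, 0.793, 0.0]
contact_force: [0.2, -0.3, -0.6]
gripper_width: 0.303
grip_force: 19.9
```

Emit:
{"api": "carry_out", "payload": {"commands": [{"tx":0,"ty":0,"tz":0.04,"wx":0,"wy":0,"wz":0,"fingers":1},{"tx":0,"ty":0,"tz":0.02,"wx":0,"wy":0,"wz":0,"fingers":1},{"tx":0,"ty":0,"tz":0,"wx":0,"wy":0,"wz":0,"fingers":1},{"tx":0,"ty":0,"tz":0,"wx":0,"wy":0,"wz":0,"fingers":1}]}}

```text
time_s: 9.43
ee_pos: [0.443, -0.0192, 0.0191]
ee_rot: [0.0, 0.609, 0.793, 0.0]
contact_force: [-0.6, 0.7, 6.4]
gripper_width: 0.301
grip_force: 20.0
```

Emit:
{"api": "carry_out", "payload": {"commands": [{"tx":0,"ty":0,"tz":0,"wx":0,"wy":0,"wz":0,"fingers":0.22},{"tx":0,"ty":0,"tz":0,"wx":0,"wy":0,"wz":0,"fingers":0.22},{"tx":0,"ty":0,"tz":0,"wx":0,"wy":0,"wz":0,"fingers":0.22},{"tx":0,"ty":0,"tz":-0.2,"wx":0,"wy":0,"wz":0,"fingers":0.22},{"tx":0,"ty":0,"tz":-0.5,"wx":0,"wy":0,"wz":0,"fingers":0.22},{"tx":0,"ty":0,"tz":-0.8,"wx":0,"wy":0,"wz":0,"fingers":0.22},{"tx":0,"ty":0,"tz":-0.9,"wx":0,"wy":0,"wz":0,"fingers":0.22},{"tx":0,"ty":0,"tz":-0.6,"wx":0,"wy":0,"wz":0,"fingers":-0.1},{"tx":0.4,"ty":0.2,"tz":0,"wx":0,"wy":0,"wz":0,"fingers":-0.1},{"tx":0.8,"ty":0.4,"tz":0,"wx":0,"wy":0,"wz":0,"fingers":-0.1},{"tx":0.8,"ty":0.4,"tz":0,"wx":0,"wy":0,"wz":0,"fingers":-0.1},{"tx":0.8,"ty":0.4,"tz":0,"wx":0,"wy":0,"wz":0,"fingers":-0.1},{"tx":0.8,"ty":0.4,"tz":0,"wx":0,"wy":0,"wz":0,"fingers":-0.1},{"tx":0.75,"ty":0.34,"tz":0,"wx":0,"wy":0,"wz":0,"fingers":-0.1},{"tx":0.4,"ty":0.2,"tz":0,"wx":0,"wy":0,"wz":0,"fingers":-0.1},{"tx":0,"ty":0,"tz":0,"wx":0,"wy":0,"wz":0.066,"fingers":-0.1},{"tx":0,"ty":0,"tz":0,"wx":0,"wy":0,"wz":0.066,"fingers":-0.1},{"tx":0,"ty":0,"tz":0,"wx":0,"wy":0,"wz":0,"fingers":-0.1},{"tx":0,"ty":0,"tz":0,"wx":0,"wy":0,"wz":0,"fingers":-0.1}]}}

```text
time_s: 11.8
ee_pos: [0.5046, 0.2923, 0.1993]
ee_rot: [-0.0, 0.687, 0.727, 0.0]
contact_force: [0.2, 0.2, 0.5]
gripper_width: 0.554
grip_force: 0.0
```

```bash
python3 - <<'E'
from h import *
look("wrist",dict(spacer_a=.031))
goto([.5045,.2926,.007],3.1)
look("top",dict(spacer_a=.042,lower=.014))
E
```

```text
spacer_a 0.59 [326. 176.] [504.2 294. ] [ 29.3 120.6] 3.4
pose [0.5047 0.2922 0.1991] yaw 3.17 turn 0.07 shift tx,ty,tz mm [  0.4  -0.2 192.1] in shares [ 0.    0.01 -0.    3.2 ]
spacer_a 0.74 [328. 266.] [442.7 -17.6] [ 29.2 123.8] 15.1
spacer_a 0.7 [189. 238.] [501.1 285.6] [ 31.1 120.5] 4.3
lower 0.7 [322. 230.] [533.9   9.2] [163.   56.5] 15.0
```

Emit:
{"api": "carry_out", "payload": {"commands": [{"tx":0.02,"ty":0,"tz":0.5,"wx":0,"wy":0,"wz":0,"fingers":-0.1},{"tx":0,"ty":0,"tz":0.8,"wx":0,"wy":0,"wz":0,"fingers":-0.1},{"tx":0,"ty":0,"tz":0.8,"wx":0,"wy":0,"wz":0,"fingers":-0.1},{"tx":0,"ty":0,"tz":0.6,"wx":0,"wy":0,"wz":0,"fingers":-0.1},{"tx":0,"ty":0,"tz":0.35,"wx":0,"wy":0,"wz":0,"fingers":-0.1},{"tx":0,"ty":0,"tz":0.15,"wx":0,"wy":0,"wz":0,"fingers":-0.1},{"tx":0,"ty":0,"tz":0,"wx":0,"wy":0,"wz":0,"fingers":-0.1},{"tx":0,"ty":0,"tz":0,"wx":0,"wy":0,"wz":0,"fingers":1},{"tx":0,"ty":0,"tz":0,"wx":0,"wy":0,"wz":0,"fingers":1},{"tx":0,"ty":0,"tz":0,"wx":0,"wy":0,"wz":0,"fingers":1},{"tx":0,"ty":0,"tz":0,"wx":0,"wy":0,"wz":0,"fingers":1},{"tx":0,"ty":0,"tz":0,"wx":0,"wy":0,"wz":0,"fingers":1}], "newtons": 20}}

```text
time_s: 13.55
ee_pos: [0.505, 0.2939, 0.0075]
ee_rot: [0.0, 0.688, 0.726, 0.0]
contact_force: [-1.0, -0.5, 5.9]
gripper_width: 0.303
grip_force: 20.0
```

Emit:
{"api": "carry_out", "payload": {"commands": [{"tx":0,"ty":0,"tz":-0.4,"wx":0,"wy":0,"wz":0,"fingers":1},{"tx":0,"ty":0,"tz":-0.8,"wx":0,"wy":0,"wz":0,"fingers":1},{"tx":0,"ty":0,"tz":-0.8,"wx":0,"wy":0,"wz":0,"fingers":1},{"tx":0,"ty":0,"tz":-0.8,"wx":0,"wy":0,"wz":0,"fingers":1},{"tx":0,"ty":0,"tz":-0.4,"wx":0,"wy":0,"wz":-0.066,"fingers":1},{"tx":0,"ty":0,"tz":0,"wx":0,"wy":0,"wz":-0.066,"fingers":1},{"tx":-0.4,"ty":0.03,"tz":0,"wx":0,"wy":0,"wz":0,"fingers":1},{"tx":-0.8,"ty":0.03,"tz":0,"wx":0,"wy":0,"wz":0,"fingers":1},{"tx":-0.8,"ty":0.03,"tz":0,"wx":0,"wy":0,"wz":0,"fingers":1},{"tx":-0.8,"ty":0.03,"tz":0,"wx":0,"wy":0,"wz":0,"fingers":1},{"tx":-0.8,"ty":0.03,"tz":0,"wx":0,"wy":0,"wz":0,"fingers":1},{"tx":-0.8,"ty":0.03,"tz":0,"wx":0,"wy":0,"wz":0,"fingers":1},{"tx":-0.32,"ty":0.05,"tz":0,"wx":0,"wy":0,"wz":0,"fingers":1},{"tx":0,"ty":0,"tz":0,"wx":0,"wy":0,"wz":0,"fingers":1},{"tx":0,"ty":0,"tz":0,"wx":0,"wy":0,"wz":0,"fingers":1},{"tx":0,"ty":0,"tz":0,"wx":0,"wy":0,"wz":0,"fingers":1}]}}

```text
time_s: 15.55
ee_pos: [0.5909, 0.0255, 0.1987]
ee_rot: [-0.0, 0.608, 0.794, 0.0]
contact_force: [-0.4, -0.4, -0.9]
gripper_width: 0.296
grip_force: 20.0
```

```bash
python3 - <<'E'
from h import *
goto([.5911,.0239,.0195],15.05)
save("wrist","w4.png")
E
```

```text
pose [0.5909 0.0255 0.1987] yaw 15.13 turn 0.08 shift tx,ty,tz mm [ -1.6  -0.2 179.2] in shares [ 0.   -0.03 -0.    2.99]
```

View pics/w4.png

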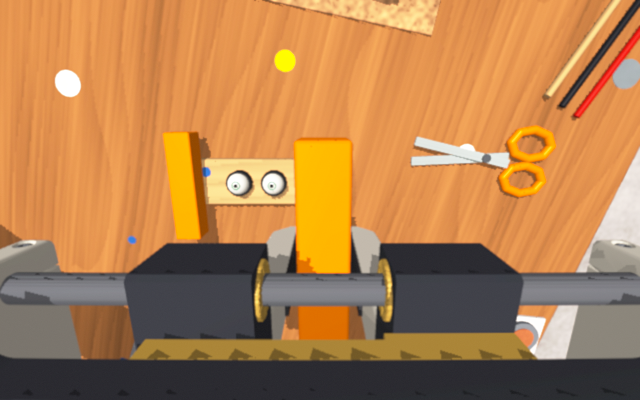

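The near stick lies square across the board's near end, spanning (165–205, 133–240). The held stick is over the far end, and the eyes at (238,183) and (273,183) are clear. I lower it now.

Emit:
{"api": "carry_out", "payload": {"commands": [{"tx":-0.03,"ty":0,"tz":0.5,"wx":0,"wy":0,"wz":0,"fingers":1},{"tx":0,"ty":0,"tz":0.8,"wx":0,"wy":0,"wz":0,"fingers":1},{"tx":0,"ty":0,"tz":0.8,"wx":0,"wy":0,"wz":0,"fingers":1},{"tx":0,"ty":0,"tz":0.5,"wx":0,"wy":0,"wz":0,"fingers":1},{"tx":0,"ty":0,"tz":0.2,"wx":0,"wy":0,"wz":0,"fingers":1},{"tx":0,"ty":0,"tz":0.1,"wx":0,"wy":0,"wz":0,"fingers":1},{"tx":0,"ty":0,"tz":0.05,"wx":0,"wy":0,"wz":0,"fingers":1},{"tx":0,"ty":0,"tz":0.03,"wx":0,"wy":0,"wz":0,"fingers":1},{"tx":0,"ty":0,"tz":0,"wx":0,"wy":0,"wz":0,"fingers":1},{"tx":0,"ty":0,"tz":0,"wx":0,"wy":0,"wz":0,"fingers":1}]}}

```text
time_s: 16.85
ee_pos: [0.592, 0.0218, 0.0205]
ee_rot: [0.0, 0.609, 0.793, 0.0]
contact_force: [-0.1, 0.9, -0.8]
gripper_width: 0.299
grip_force: 20.0
```

Emit:
{"api": "carry_out", "payload": {"commands": [{"tx":0,"ty":0,"tz":0.03,"wx":0,"wy":0,"wz":0,"fingers":1},{"tx":0,"ty":0,"tz":0.01,"wx":0,"wy":0,"wz":0,"fingers":1},{"tx":0,"ty":0,"tz":0,"wx":0,"wy":0,"wz":0,"fingers":1},{"tx":0,"ty":0,"tz":0,"wx":0,"wy":0,"wz":0,"fingers":0.22},{"tx":0,"ty":0,"tz":0,"wx":0,"wy":0,"wz":0,"fingers":0.22},{"tx":0,"ty":0,"tz":0,"wx":0,"wy":0,"wz":0,"fingers":0.22},{"tx":0,"ty":0,"tz":-0.2,"wx":0,"wy":0,"wz":0,"fingers":0.22},{"tx":0,"ty":0,"tz":-0.5,"wx":0,"wy":0,"wz":0,"fingers":0.22},{"tx":0,"ty":0,"tz":-0.8,"wx":0,"wy":0,"wz":0,"fingers":0.22},{"tx":0,"ty":0,"tz":-0.9,"wx":0,"wy":0,"wz":0,"fingers":0.22},{"tx":0,"ty":0,"tz":-0.8,"wx":0,"wy":0,"wz":0,"fingers":0.22},{"tx":-0.4,"ty":-0.25,"tz":-0.4,"wx":0,"wy":0,"wz":0,"fingers":-1},{"tx":-0.75,"ty":-0.5,"tz":0,"wx":0,"wy":0,"wz":0,"fingers":-1},{"tx":-0.75,"ty":-0.5,"tz":0,"wx":0,"wy":0,"wz":0,"fingers":-1},{"tx":-0.75,"ty":-0.5,"tz":0,"wx":0,"wy":0,"wz":0,"fingers":-1},{"tx":-0.75,"ty":-0.5,"tz":0,"wx":0,"wy":0,"wz":0,"fingers":-1},{"tx":-0.7,"ty":-0.5,"tz":0,"wx":0,"wy":0,"wz":0,"fingers":-1},{"tx":-0.4,"ty":-0.22,"tz":0,"wx":0,"wy":0,"wz":0,"fingers":-1},{"tx":0,"ty":0,"tz":0,"wx":0,"wy":0,"wz":0,"fingers":-1}]}}

```text
time_s: 19.23
ee_pos: [0.4882, -0.2873, 0.2345]
ee_rot: [0.001, 0.611, 0.792, -0.0]
contact_force: [0.0, 0.6, -0.5]
gripper_width: 0.998
grip_force: 0.0
```

Emit:
{"api": "carry_out", "payload": {"commands": [{"tx":0,"ty":0,"tz":0,"wx":0,"wy":0,"wz":0.11,"fingers":-1},{"tx":0,"ty":0,"tz":0,"wx":0,"wy":0,"wz":0.11,"fingers":-1},{"tx":0,"ty":0,"tz":0,"wx":0,"wy":0,"wz":0.11,"fingers":-1},{"tx":0,"ty":0,"tz":0,"wx":0,"wy":0,"wz":0.11,"fingers":-1},{"tx":0,"ty":0,"tz":0,"wx":0,"wy":0,"wz":0.11,"fingers":-1},{"tx":0,"ty":0,"tz":0,"wx":0,"wy":0,"wz":0.11,"fingers":-1},{"tx":0,"ty":0,"tz":0,"wx":0,"wy":0,"wz":0.11,"fingers":-1},{"tx":0,"ty":0,"tz":0,"wx":0,"wy":0,"wz":0.11,"fingers":-1},{"tx":0,"ty":0,"tz":0,"wx":0,"wy":0,"wz":0.11,"fingers":-1},{"tx":0,"ty":0,"tz":0,"wx":0,"wy":0,"wz":0.11,"fingers":-1},{"tx":0,"ty":0,"tz":0,"wx":0,"wy":0,"wz":0.11,"fingers":-1},{"tx":0,"ty":0,"tz":0,"wx":0,"wy":0,"wz":0,"fingers":-1},{"tx":0,"ty":0,"tz":0,"wx":0,"wy":0,"wz":0,"fingers":-1}]}}

```text
time_s: 20.85
ee_pos: [0.4897, -0.2842, 0.2337]
ee_rot: [-0.0, 0.999, -0.032, 0.0]
contact_force: [-0.1, 1.4, 0.5]
gripper_width: 0.998
grip_force: 0.0
```

```bash
python3 - <<'E'
from h import *
look("wrist",dict(upper=.055,upper_eyes=.07),"w5.png")
goto([.4966,-.288,.029],85.6)
look("top",dict(spacer_a=.042,lower=.014))
E
```

```text
upper 0.84 [329. 166.] [ 497.  -291.2] [ 53.5 198.2] 85.9
upper_eyes 0.97 [329. 167.] [ 517.4 -292. ] [22.8 23.8] 86.3
upper_eyes 0.7 [124. 227.] [454.1 -45.8] [ 28.3 124.9] 15.1
pose [ 0.4894 -0.2848  0.2338] yaw -93.81 turn 0.59 shift tx,ty,tz mm [  7.4   2.6 204.8] in shares [0.01 0.12 0.04 3.41]
spacer_a 0.84 [331. 266.] [442.7 -17.9] [ 30.9 119.1] 15.2
spacer_a 0.58 [311. 199.] [590.4  20.5] [ 31.2 118.9] 16.0
lower 0.66 [321. 236.] [516.9   3.2] [125.   53.9] 16.6
```

View pics/w5.png

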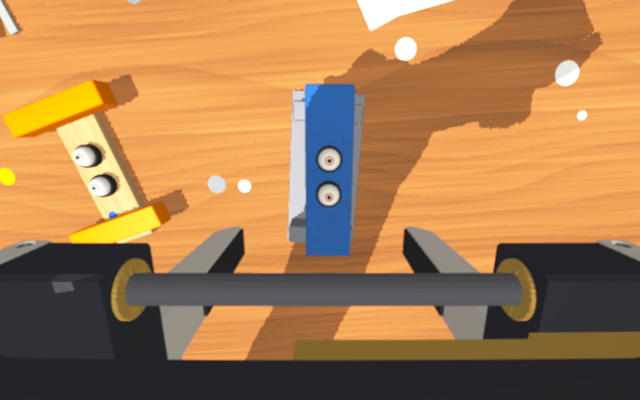

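The blue board is at (329,168) with eyes at (329,159) and (329,195), and the fingers straddle it. Both sticks lie on the wooden board at the left, clear of its eyes. I descend now.

Emit:
{"api": "carry_out", "payload": {"commands": [{"tx":0.13,"ty":0.1,"tz":0,"wx":0,"wy":0,"wz":0.004,"fingers":-1},{"tx":0,"ty":0,"tz":0.3,"wx":0,"wy":0,"wz":0,"fingers":-1},{"tx":0,"ty":0,"tz":0.5,"wx":0,"wy":0,"wz":0,"fingers":-1},{"tx":0,"ty":0,"tz":0.6,"wx":0,"wy":0,"wz":0,"fingers":-1},{"tx":0,"ty":0,"tz":0.6,"wx":0,"wy":0,"wz":0,"fingers":-1},{"tx":0,"ty":0,"tz":0.5,"wx":0,"wy":0,"wz":0,"fingers":-1},{"tx":0,"ty":0,"tz":0.4,"wx":0,"wy":0,"wz":0,"fingers":-1},{"tx":0,"ty":0,"tz":0.3,"wx":0,"wy":0,"wz":0,"fingers":-1},{"tx":0,"ty":0,"tz":0.21,"wx":0,"wy":0,"wz":0,"fingers":-1},{"tx":0,"ty":0,"tz":0,"wx":0,"wy":0,"wz":0,"fingers":-1},{"tx":0,"ty":0,"tz":0,"wx":0,"wy":0,"wz":0,"fingers":1},{"tx":0,"ty":0,"tz":0,"wx":0,"wy":0,"wz":0,"fingers":1},{"tx":0,"ty":0,"tz":0,"wx":0,"wy":0,"wz":0,"fingers":1},{"tx":0,"ty":0,"tz":0,"wx":0,"wy":0,"wz":0,"fingers":1},{"tx":0,"ty":0,"tz":0,"wx":0,"wy":0,"wz":0,"fingers":1},{"tx":0,"ty":0,"tz":0,"wx":0,"wy":0,"wz":0,"fingers":1}], "newtons": 35}}

```text
time_s: 23.15
ee_pos: [0.4969, -0.2914, 0.0292]
ee_rot: [-0.0, 0.999, -0.037, 0.0]
contact_force: [0.4, -0.0, 3.6]
gripper_width: 0.578
grip_force: 35.0
```

Emit:
{"api": "carry_out", "payload": {"commands": [{"tx":0,"ty":0,"tz":-0.1,"wx":0,"wy":0,"wz":0,"fingers":1},{"tx":0,"ty":0,"tz":-0.3,"wx":0,"wy":0,"wz":0,"fingers":1},{"tx":0,"ty":0,"tz":-0.5,"wx":0,"wy":0,"wz":0,"fingers":1},{"tx":0,"ty":0,"tz":-0.6,"wx":0,"wy":0,"wz":0,"fingers":1},{"tx":0,"ty":0,"tz":-0.6,"wx":0,"wy":0,"wz":0,"fingers":1},{"tx":0,"ty":0,"tz":-0.5,"wx":0,"wy":0,"wz":0,"fingers":1},{"tx":0,"ty":0,"tz":-0.25,"wx":0,"wy":0,"wz":-0.05,"fingers":1},{"tx":0,"ty":0,"tz":0,"wx":0,"wy":0,"wz":-0.06,"fingers":1},{"tx":0,"ty":0,"tz":0,"wx":0,"wy":0,"wz":-0.06,"fingers":1},{"tx":0,"ty":0,"tz":0,"wx":0,"wy":0,"wz":-0.04,"fingers":1},{"tx":0.1,"ty":-0.3,"tz":0,"wx":0,"wy":0,"wz":0,"fingers":1},{"tx":0.2,"ty":-0.6,"tz":0,"wx":0,"wy":0,"wz":0,"fingers":1},{"tx":0.24,"ty":-0.7,"tz":0,"wx":0,"wy":0,"wz":0,"fingers":1},{"tx":0.24,"ty":-0.7,"tz":0,"wx":0,"wy":0,"wz":0,"fingers":1},{"tx":0.24,"ty":-0.7,"tz":0,"wx":0,"wy":0,"wz":0,"fingers":1},{"tx":0.24,"ty":-0.7,"tz":0,"wx":0,"wy":0,"wz":0,"fingers":1},{"tx":0.2,"ty":-0.6,"tz":0,"wx":0,"wy":0,"wz":0,"fingers":1},{"tx":0.13,"ty":-0.37,"tz":0,"wx":0,"wy":0,"wz":0,"fingers":1},{"tx":0,"ty":0,"tz":0,"wx":0,"wy":0,"wz":0,"fingers":1},{"tx":0,"ty":0,"tz":0,"wx":0,"wy":0,"wz":0,"fingers":1}]}}

```text
time_s: 25.65
ee_pos: [0.5182, 0.0027, 0.2007]
ee_rot: [0.0, 0.992, 0.127, 0.0]
contact_force: [0.6, -0.9, -1.1]
gripper_width: 0.578
grip_force: 35.0
```

```bash
python3 - <<'E'
from h import *
z=pose()[0][2]+.026
look("wrist",dict(upper=z,upper_eyes=z+.017),"w6.png")
goto([.5167,.004,.030],105.05)
save("side","side6.png")
E
```

```text
upper 0.73 [321. 167.] [563.3  14. ] [106.1  53.6] 15.0
upper 0.57 [83. 47.] [588.2 125.6] [11.5 49.6] 6.4
upper_eyes 0.77 [324. 240.] [539.5   7.9] [23.6 22.3] 14.5
pose [0.5182 0.0024 0.2004] yaw -75.5 turn -0.55 shift tx,ty,tz mm [ -1.1  -2.  170.4] in shares [-0.01 -0.02 -0.03  2.84]
```

View pics/w6.png

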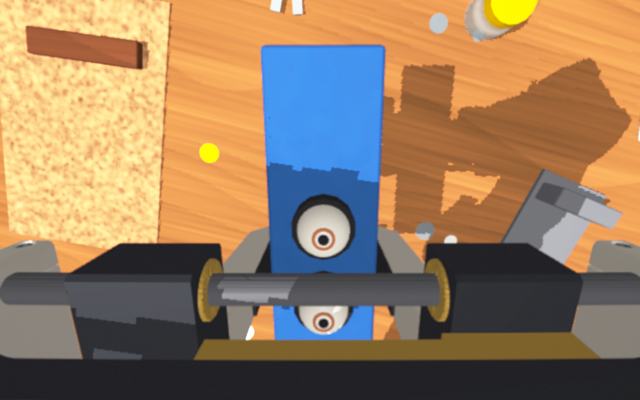

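View pics/side6.png

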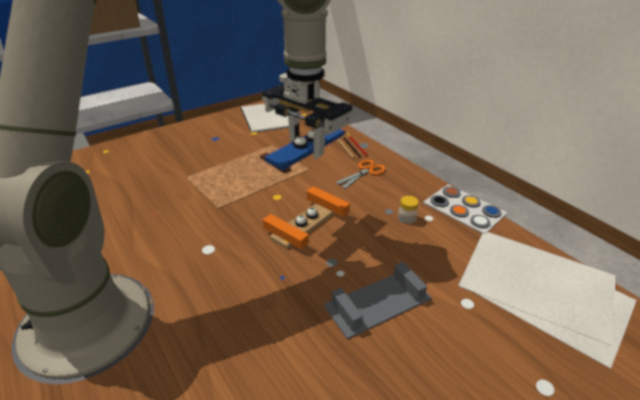

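The board is held level between the fingers, with its long axis at 15°. The side view shows both sticks square on the lower board, and the strip, jar and scissors untouched. I lower it gently.

Emit:
{"api": "carry_out", "payload": {"commands": [{"tx":-0.03,"ty":-0.03,"tz":0.2,"wx":0,"wy":0,"wz":-0.006,"fingers":1},{"tx":0,"ty":0,"tz":0.4,"wx":0,"wy":0,"wz":0,"fingers":1},{"tx":0,"ty":0,"tz":0.5,"wx":0,"wy":0,"wz":0,"fingers":1},{"tx":0,"ty":0,"tz":0.5,"wx":0,"wy":0,"wz":0,"fingers":1},{"tx":0,"ty":0,"tz":0.4,"wx":0,"wy":0,"wz":0,"fingers":1},{"tx":0,"ty":0,"tz":0.3,"wx":0,"wy":0,"wz":0,"fingers":1},{"tx":0,"ty":0,"tz":0.2,"wx":0,"wy":0,"wz":0,"fingers":1},{"tx":0,"ty":0,"tz":0.15,"wx":0,"wy":0,"wz":0,"fingers":1},{"tx":0,"ty":0,"tz":0.1,"wx":0,"wy":0,"wz":0,"fingers":1},{"tx":0,"ty":0,"tz":0.04,"wx":0,"wy":0,"wz":0,"fingers":1},{"tx":0,"ty":0,"tz":0,"wx":0,"wy":0,"wz":0,"fingers":1},{"tx":0,"ty":0,"tz":0,"wx":0,"wy":0,"wz":0,"fingers":1}]}}

```text
time_s: 27.35
ee_pos: [0.5164, 0.0049, 0.0329]
ee_rot: [0.0, 0.991, 0.132, 0.0]
contact_force: [-0.5, -0.3, -1.6]
gripper_width: 0.576
grip_force: 35.0
```

Emit:
{"api": "carry_out", "payload": {"commands": [{"tx":0,"ty":0,"tz":0.02,"wx":0,"wy":0,"wz":0,"fingers":1},{"tx":0,"ty":0,"tz":0.02,"wx":0,"wy":0,"wz":0,"fingers":1},{"tx":0,"ty":0,"tz":0.01,"wx":0,"wy":0,"wz":0,"fingers":1},{"tx":0,"ty":0,"tz":0,"wx":0,"wy":0,"wz":0,"fingers":1},{"tx":0,"ty":0,"tz":0,"wx":0,"wy":0,"wz":0,"fingers":1}]}}

```text
time_s: 27.98
ee_pos: [0.5163, 0.005, 0.0302]
ee_rot: [-0.0, 0.991, 0.132, 0.0]
contact_force: [-1.6, 1.1, 7.9]
gripper_width: 0.575
grip_force: 35.0
```

Contact reads 7.9 N, so the board is seated. I release it and rise.

Emit:
{"api": "carry_out", "payload": {"commands": [{"tx":0,"ty":0,"tz":0,"wx":0,"wy":0,"wz":0,"fingers":-0.5},{"tx":0,"ty":0,"tz":0,"wx":0,"wy":0,"wz":0,"fingers":-0.8},{"tx":0,"ty":0,"tz":0,"wx":0,"wy":0,"wz":0,"fingers":-0.8},{"tx":0,"ty":0,"tz":0,"wx":0,"wy":0,"wz":0,"fingers":-0.8},{"tx":0,"ty":0,"tz":-0.2,"wx":0,"wy":0,"wz":0,"fingers":-0.8},{"tx":0,"ty":0,"tz":-0.5,"wx":0,"wy":0,"wz":0,"fingers":-0.8},{"tx":0,"ty":0,"tz":-0.7,"wx":0,"wy":0,"wz":0,"fingers":-0.8},{"tx":0,"ty":0,"tz":-0.8,"wx":0,"wy":0,"wz":0,"fingers":-0.8},{"tx":0,"ty":0,"tz":-0.8,"wx":0,"wy":0,"wz":0,"fingers":-0.8},{"tx":-0.5,"ty":0,"tz":-0.5,"wx":0,"wy":0,"wz":0,"fingers":-0.8},{"tx":0,"ty":0,"tz":0,"wx":0,"wy":0,"wz":0,"fingers":-0.8},{"tx":0,"ty":0,"tz":0,"wx":0,"wy":0,"wz":0,"fingers":-0.8}]}}

```text
time_s: 29.48
ee_pos: [0.4873, -0.0023, 0.2397]
ee_rot: [-0.0, 0.991, 0.132, 0.0]
contact_force: [-0.5, -0.4, -0.1]
gripper_width: 0.9
grip_force: 0.0
```

```bash
python3 - <<'E'
from h import *
look("wrist",dict(upper=.056,spacer_a=.042,upper_eyes=.073),"w7.png")
E
```

```text
upper 0.69 [323. 147.] [515.9   4.4] [198.   53.6] 15.3
upper 0.37 [481.   7.] [ 703.2 -113.6] [19.5 53.7] 15.6
spacer_a 0.77 [346. 216.] [457.4 -58.3] [34.1 32.6] 16.3
spacer_a 0.65 [354.  83.] [601.8 -19.8] [28.9 35.6] 15.3
upper_eyes 0.95 [326. 147.] [535.7   9.8] [22.2 21.6] 15.2
```

View pics/w7.png

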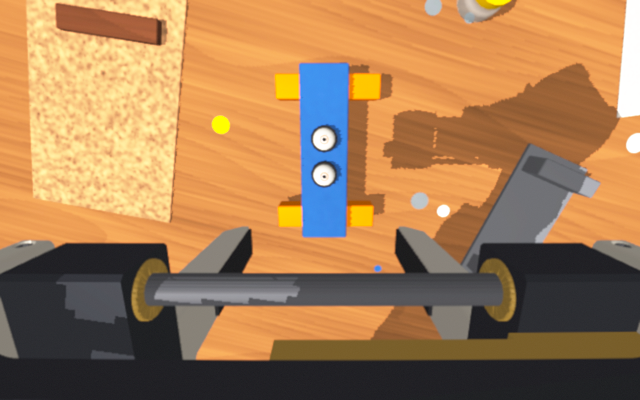

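The blue board at (323,150) lies level and straight across both sticks, at (516, 4) mm and 15.3°, with both its eyes untouched. The robot is clear of everything, so I hand in.

```bash
python3 -c "
from plant import hand_in
print(hand_in())"
```

```text
the job is handed in; nothing more can be done
None
```

The job is handed in after about 30 s of robot time: both sticks lie square on the lower board's bare ends, the blue board rests on them within about 1 mm and 0.3° of the lower board by the wrist camera, no contact with an eye was seen, and the strip, jar and scissors were left alone; `hand_in` returned no verdict.

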